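# Set the diya console straight

## Task

The things on the console stand in each other's places: put the wooden idol in the middle of the square wooden plinth, the glass votive cup in the middle of the green coaster, and the wide diya tier in the middle of the round brass tray, with the small diya tier stacked centrally on top of its column. Each place takes one thing at a time, and the empty cork mat is a free spot for parking something along the way. Keep these four things upright, lower each thing onto its place rather than dropping it, and leave the steel dispenser bottle standing where it is.

Things in the scene. Friction and masses are not known exactly. Their poses are not given: they have to be found in the camera images.
- idol_center (a point): Small wooden Lakshmi idol, 76 mm tall, upright, loose, about 90 g. The point is on its axis, half-way up (38 mm above its underside). Round dark lotus base 48 mm across and 14 mm high, then an upright round torso 34 mm in diameter from 14 to 52 mm above the underside (grip it there, from any side), then a narrower head with a pointed brass crown. z is up. Starts on the green coaster; belongs on the plinth.
- votive_center (a point): Amber glass votive cup with a cream candle inside, 65 mm tall, 54 mm in diameter at the foot and 56 mm at the rim, open at the top, wall 4 mm, loose, about 160 g. The point is on its axis, half-way up (32.5 mm above its underside). Grip it across the outside. z is up. Starts on the brass tray; belongs on the coaster.
- wide_tier_center (a point): Wide terracotta diya tier, 52 mm tall, loose, about 220 g: a low round dish 88 mm in diameter and 14 mm high with an upright round column in its middle, 44 mm in diameter, from 14 to 52 mm above the underside, with a white band and a flat top. Grip it by the column, high enough for the fingertips to clear the dish (about 42 mm above its underside). The point is on its axis, half-way up (26 mm above its underside). z is up. Starts on the plinth; belongs on the tray.
- small_tier_center (a point): Small terracotta diya tier: a little round bowl with a dark inside and tiny white beads on its rim, 30 mm tall, foot 36 mm in diameter, side nearly straight and 54 to 56 mm in diameter from 10 mm up to the rim, open at the top, loose, about 80 g. Grip it across the outside. The point is on its axis, half-way up (15 mm above its underside). z is up. Starts by itself on the console top (z = 0); belongs on the flat top of the wide tier's column.
- plinth_top (a point): Light wooden square plinth, 104 x 104 mm, 18 mm high, fixed. The point is the middle of its top face (z = 18 mm); x and y along its sides.
- coaster_top (a point): Green hard silicone coaster, round, 100 mm in diameter, 5 mm high, flat, fixed. The point is the middle of its top face (z = 5 mm).
- tray_top (a point): Round flat brass tray without a rim, 124 mm in diameter, 5 mm high, fixed. The point is the middle of its top face (z = 5 mm).
- mat_top (a point): Empty square cork mat, 110 x 110 mm, 4 mm high, fixed: the free spot for parking one thing. The point is the middle of its top face (z = 4 mm).
- bottle_center (a point): Empty steel push dispenser bottle with a black collar and a steel push head, 146 mm tall, 58 mm in diameter, loose, to be left alone: carry things over or around it. The point is on its axis, half-way up (73 mm above its underside).
Mind the look-alikes: they are no part of the job. What is shaped like the part that bears wide_tier_center but black or turquoise is not meant.

How it is judged (in metres and radians):
At the end, for the whole second after the job is handed in: Idol, votive and wide tier within 15 mm of the middle of plinth, coaster and tray; small tier on the wide tier's column within 9 mm of its axis; each at its resting height within 5 mm, upright within 0.12 rad, released and at rest (horizontal distance between idol_center and plinth_top below 0.015 m and z of idol_center in the frame of plinth_top between 0.033 and 0.043 m and angle between each of idol_center, votive_center, wide_tier_center, small_tier_center's own z axis and vertical below 0.12 rad and linear speed of each of idol, votive, wide_tier, small_tier below 0.02 m/s and angular speed of each of idol, votive, wide_tier, small_tier below 0.2 rad/s and horizontal distance between votive_center and coaster_top below 0.015 m and z of votive_center in the frame of coaster_top between 0.0275 and 0.0375 m and horizontal distance between wide_tier_center and tray_top below 0.015 m and z of wide_tier_center in the frame of tray_top between 0.021 and 0.031 m and horizontal distance between small_tier_center and wide_tier_center below 0.009 m and z of small_tier_center in the frame of wide_tier_center between 0.036 and 0.046 m); the robot touches nothing.
It fails at once if the idol, votive cup or a tier is tipped by more than 0.6 rad (angle between any of idol_center, votive_center, wide_tier_center, small_tier_center's own z axis and vertical above 0.6 rad).
It fails at once if a thing is dropped onto its place (faster than 0.6 m/s within 60 mm above it) ((horizontal distance between idol_center and plinth_top below 0.03 m and z of idol_center in the frame of plinth_top below 0.098 m and linear speed of idol above 0.6 m/s) or (horizontal distance between votive_center and coaster_top below 0.03 m and z of votive_center in the frame of coaster_top below 0.0925 m and linear speed of votive above 0.6 m/s) or (horizontal distance between wide_tier_center and tray_top below 0.03 m and z of wide_tier_center in the frame of tray_top below 0.086 m and linear speed of wide_tier above 0.6 m/s) or (horizontal distance between small_tier_center and wide_tier_center below 0.03 m and z of small_tier_center in the frame of wide_tier_center below 0.101 m and linear speed of small_tier above 0.6 m/s)).
It fails at once if the steel bottle is moved by more than 30 mm or tipped (distance of bottle_center from where it was at the start of the episode above 0.03 m or angle between bottle_center's own z axis and vertical above 0.3 rad).
It also fails if it takes over 131 s, if anything falls off the work surface, if the arm or the gripper's body presses on something with over 40 N, if the wrist force passes 120 N, or if a joint passes its speed limit or range.

## Robot

A 6-joint arm with a two-finger parallel gripper is mounted at the origin on the work surface. World frame = base frame: x ahead of the robot, y to its left, z up, the work surface at z = 0. Lengths are in mm, angles in rad, forces in N, time in s.
With the tool pointing down it reaches from about 275 to 1000 mm from the base axis. Payload 8.4 kg.
Tool frame: the origin (TCP) lies midway between the tips of the shut fingers; the grasp point (between the pads) lies 19 mm behind it (r.grip_point_offset is the distance from the TCP to the grasp point, in mm); z points along the fingers, y is the line along which they close (so a half turn about z gives the same grasp; the last joint's range is limited). The gripper opens to 85 mm and grips with 20 to 120 N. Pads are 22 mm wide; open, the fingers measure 114 mm over their backs; the gripper's body (76 mm by 85 mm) begins 54 mm behind the grasp point. The pads swing forward as they close: fully open they stand 13 mm farther back than shut.
Start: joints at [-1.146, 0.353, 1.633, -0, 1.155, -0.002], TCP at [258.724, -568.937, 231.281] pointing down, gripper open.
Joint ranges: [-2.63, 2.63], [-0.92, 2.1], [0.06, 2.66], [-1.3, 4.44], [0, 2.69], [-3.02, 3.02]. Speed limits (rad/s): [2.22, 2.22, 2.79, 3.14, 3.14, 3.14].

## Interface

Orientations are given as [roll, pitch, yaw] about the fixed x, y, z axes, in that order (R = Rz(yaw) Ry(pitch) Rx(roll)).
In Python, from rig import r gives the robot as it stands. The module is installed in compiled form; this text tells all that it offers.
- The arm moves only by the shell command python3 -m creep 'ROWS' [FORCE]. ROWS is text: rows parted by semicolons, each of 7 numbers parted by spaces: the turn, a rotation vector about the tool's x, y, z in degrees, then the shift along the tool's x, y, z in m, then the closure in counts, from 0 (fully open) to 255 (shut). A call has 1 to 8 rows; each row is the pose to reach, as a shift and turn from the pose commanded when the call began, along the tool's axes at that moment; what a row does not reach only later rows make up. A row lasts 1/8 s, in which the tool goes at most 62.5 mm and 10.7 degrees, less where a joint would pass 70% of its speed; a pose out of reach is approached as far as the arm can. A call with a gripper value outside its range is refused whole. The fingers move at their own pace and stop on an object; FORCE is the grip in N (left out, the last holds). Time passes only in rows, so rows that repeat a pose let the fingers close. It gives the time, the measured TCP pose, the force, the opening and the grip force at its end, in the units of the state.
- r.sense(): the state, without advancing time (a new reading comes with each control period).
- r.grab_frame(name): name is "scene" or "side" or "wrist"; returns a dict with "img" (384x512x3 uint8, red, green, blue), "range_z" (384x512 float32, mm along the optical axis (not along the pixel's ray), 0 where there is no reading), "K" (3x3 intrinsics, pixels), "D" ([k1, k2, p1, p2, k3] as OpenCV has them; the pictures are not rectified), "world_from_camera" (4x4, takes a point from camera to world coordinates). Camera axes: x right, y up, looking along -z (the intrinsics and any distortion apply to the point x, -y, -z); pixel columns grow to the right and rows downward; lengths in mm; the calibration is good to about 2 mm. A picture is of the moment at which its call begins.
- r.sign_off(): hands the job in; it is judged then, once.
The state is a dict: "clock": time; "qpos": joint angles; "qvel": joint speeds; "joint_efforts": joint torques, N m; "eef_pos": TCP position; "tcp_rot": TCP orientation; "contact_force": force on the tool from outside, world axes, zero at the start; "wrist_torque": the same for the moment, N m; "opening": opening from 0.0 (shut) to 1.0 (fully open); "grasp_force": force on a finger pad.
Only numpy, scipy, OpenCV 4.12 (cv2) and the standard library are available. Lean on these libraries where they do the work, as an engineer would, in place of code of your own. Each camera call takes 0.05 s, during which the arm holds its last target. There are 200 camera calls.

## Working session

There is one attempt and no reset: what is moved stays moved. The work goes in short steps, Python scripts to look and compute and a shell command to move; the robot and the scene stay as the last step left them, time stands still between calls to the robot, and variables do not carry over. Pictures are saved under pics/ and viewed, at most 14 in all, crops included, and the job is handed in when it is done.

```bash
mkdir -p pics; cat > h.py <<'E'
import numpy as np, cv2, pickle
from rig import r
def grab(n,tag=None):
    f=r.grab_frame(n)
    if tag: cv2.imwrite(f'pics/{tag}.png',f['img'][:,:,::-1]); pickle.dump(f,open(f'{tag}.pkl','wb'))
    return f
def load(tag): return pickle.load(open(f'{tag}.pkl','rb'))
def rays(f,uv):
    p=cv2.undistortPoints(np.array(uv,float).reshape(-1,1,2),f['K'],np.array(f['D'],float)).reshape(-1,2)
    d=np.c_[p[:,0],-p[:,1],-np.ones(len(p))]
    T=f['world_from_camera']; return T[:3,3],d@T[:3,:3].T
def plane(f,uv,z):
    o,d=rays(f,uv); return o+d*((z-o[2])/d[:,2])[:,None]
def cloud(f):
    v,u=np.mgrid[:384,:512]; uv=np.c_[u.ravel(),v.ravel()]
    o,d=rays(f,uv); z=f['range_z'].ravel()
    P=o+d*z[:,None]; P[z<=0]=np.nan
    return P.reshape(384,512,3)
E
python3 - <<'E'
from h import *
for n in('scene','side','wrist'):
    f=grab(n,n+'0'); print(n,f['world_from_camera'].round(3).tolist(),f['K'].tolist(),f['D'])
a=[cv2.imread(f'pics/{n}0.png') for n in('scene','side')]
s=r.sense();print(s)
E
```

```text
scene [[0.581, -0.688, 0.434, 1136.745], [0.814, 0.496, -0.304, -309.168], [-0.006, 0.53, 0.848, 1065.416], [0.0, 0.0, 0.0, 1.0]] [[458.7485414778311, 0.0, 259.32794394114984], [0.0, 458.7485414778311, 180.79569261904376], [0.0, 0.0, 1.0]] [-0.18383256  0.          0.          0.          0.        ]
side [[-0.801, 0.386, -0.458, 85.635], [-0.599, -0.49, 0.633, 771.427], [0.02, 0.781, 0.624, 780.457], [0.0, 0.0, 0.0, 1.0]] [[453.85997039326946, 0.0, 254.7272533968001], [0.0, 453.85997039326946, 187.67115331227896], [0.0, 0.0, 1.0]] [-0.05433507  0.          0.          0.          0.        ]
wrist [[0.414, 0.862, 0.291, 333.644], [-0.91, 0.393, 0.132, -535.063], [-0.001, -0.319, 0.948, 374.698], [0.0, 0.0, 0.0, 1.0]] [[339.7903940275838, 0.0, 253.56114098023752], [0.0, 339.7903940275838, 192.44390275161442], [0.0, 0.0, 1.0]] [-0.0365341  0.         0.         0.         0.       ]
{'clock': 0.15, 'qpos': array([-1.14637814e+00,  3.53531425e-01,  1.63394451e+00,  7.51287742e-06,
        1.15522600e+00, -2.36759290e-03]), 'qvel': array([ 0.00158688, -0.00105463, -0.0002404 , -0.00071938, -0.00155394,
        0.00080864]), 'joint_efforts': array([ 8.78299797e-04, -6.05635929e+01, -3.42339063e+01,  3.60713699e-06,
        6.16895370e-03, -2.67781871e-06]), 'eef_pos': array([ 258.5873353 , -568.59646815,  230.71572771]), 'tcp_rot': array([-3.14048339e+00, -9.49637345e-06,  4.26782742e-01]), 'contact_force': array([-0.20381503,  0.08704344,  0.41006658]), 'wrist_torque': array([0.01065133, 0.00199409, 0.00840919]), 'grasp_force': 0.0, 'opening': 1.0000590082280743}
```

View pics/scene0.png

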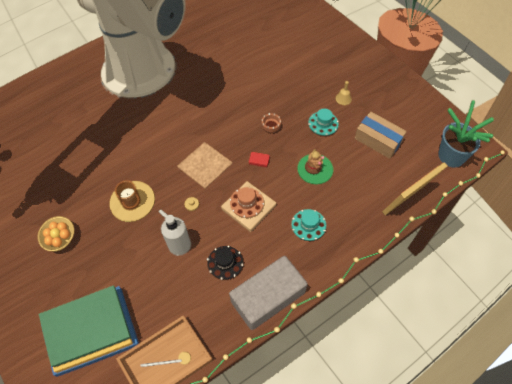

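View pics/side0.png

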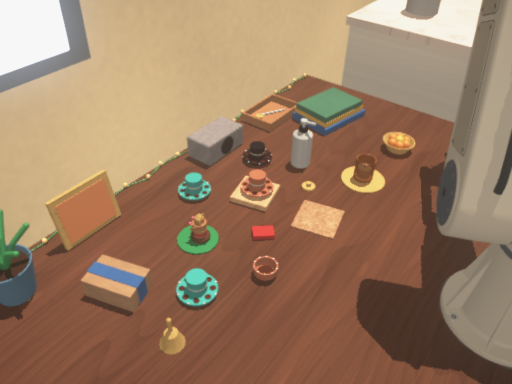

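Scene view: the wanted wide tier is the terracotta one on the plinth at (247,202). Look-alikes: turquoise at (323,122) and (309,224), black at (225,262). Small tier (271,123), idol on coaster (315,165), votive on tray (130,197), mat (205,165), bottle (176,235). The side view shows the same arrangement, with the terracotta tier at (257,185).

```bash
python3 - <<'E'
from h import *
f=load('scene0'); im=f['img'][85:275,100:345][:,:,::-1]
cv2.imwrite('pics/crop.png',cv2.resize(im,None,fx=3,fy=3,interpolation=cv2.INTER_CUBIC))
# rough positions
for n,uv,z in [('coaster',(315,168),5),('tray',(132,201),5),('plinth',(248,206),18),('mat',(205,165),4),('small',(271,123),20),('bottle',(178,247),10)]:
    print(n,plane(f,[uv],z).round(0)[0])
for tag in('scene0','side0'):
    f=load(tag);P=cloud(f);hsv=cv2.cvtColor(f['img'],cv2.COLOR_RGB2HSV)
    def circ(name,c,rad,z0,z1,extra=None):
        m=(np.hypot(P[...,0]-c[0],P[...,1]-c[1])<rad)&(P[...,2]>z0)&(P[...,2]<z1)
        if extra is not None:m&=extra
        q=P[m]
        if len(q)<5: print(tag,name,len(q));return
        lo,hi=np.percentile(q[:,:2],[1,99],axis=0)
        (cc,rr)=cv2.minEnclosingCircle(q[:,:2].astype(np.float32))
        box=cv2.minAreaRect(q[:,:2].astype(np.float32))
        print(tag,name,len(q),'mid',((lo+hi)/2).round(1),'ext',(hi-lo).round(1),'circ',np.round(cc,1),round(rr,1),'box',np.round(box[0],1),np.round(box[1],1),round(box[2],1),'z',np.percentile(q[:,2],[5,50,95]).round(1))
    S=load('scene0');g=lambda uv,z:plane(S,[uv],z)[0][:2]
    H=hsv[...,0].astype(int)
    circ('coaster',g((315,168),5),75,-5,14,(H>45)&(H<80)&(hsv[...,1]>120))
    circ('tray',g((132,201),5),80,-5,14,(H>17)&(H<32)&(hsv[...,1]>90)&(hsv[...,2]>110))
    circ('plinth',g((248,206),18),85,11,24)
    circ('mat',g((205,165),4),85,-6,14,(hsv[...,2]>115))
    circ('small',g((271,123),20),45,20,45)
    circ('idol',g((315,168),5),50,22,55)
    circ('idolhi',g((315,168),5),50,62,100)
    circ('votive',g((132,201),5),55,30,64)
    circ('votrim',g((132,201),5),55,64,90)
    circ('wide',g((248,206),18),60,64,80)
    circ('bottle',g((178,247),10),60,20,90)
    circ('bothi',g((178,247),10),80,115,170)
E
```

```text
coaster [650. 221.   5.]
tray [ 445. -245.    5.]
plinth [646.  -3.  18.]
mat [462. -22.   4.]
small [459. 209.  20.]
bottle [ 637. -211.   10.]
scene0 coaster 467 mid [651.5 219.3] ext [90.7 91.6] circ [651.5 219.5] 49.0 box [655.1 216.2] [95.3 87.5] 47.5 z [2.1 5.8 9.5]
scene0 tray 889 mid [ 448.9 -245.5] ext [107.7 117.6] circ [ 442.5 -245.8] 63.5 box [ 446.6 -245.1] [122.5 117. ] 87.7 z [2.4 5.9 9.3]
scene0 plinth 613 mid [6.431e+02 4.000e-01] ext [116.3 117.3] circ [642.5  -0. ] 71.1 box [641.9   0.9] [105.9 104.9] 13.7 z [14.1 18.4 22. ]
scene0 mat 2384 mid [462.3 -22.2] ext [159.9 159. ] circ [462. -22.] 85.0 box [461.8 -22.4] [168.9 167.4] 30.6 z [-1.5  3.4  8.1]
scene0 small 126 mid [460.3 208.3] ext [54.2 52.1] circ [460.2 209.9] 29.3 box [458.9 208.6] [54.8 53.8] 29.8 z [21.6 28.6 34.4]
scene0 idol 101 mid [649.3 217.7] ext [40.1 39.1] circ [647.8 216.3] 21.9 box [651.5 214.1] [39.5 34.3] 50.3 z [23.  40.8 53.6]
scene0 idolhi 73 mid [647.8 216.2] ext [23.1 32.4] circ [652.1 216.8] 18.6 box [650.7 216. ] [28.7 27.5] 21.4 z [62.6 73.2 81.6]
scene0 votive 345 mid [ 446.9 -250
[... 1517 characters left out ...]
 22.3] 74.1 z [62.9 70.7 78.4]
side0 votive 312 mid [ 441.9 -246.7] ext [52.1 56.4] circ [ 442.4 -246.6] 30.0 box [ 442.  -247.1] [53.7 58.2] 3.0 z [33.5 49.4 62.3]
side0 votrim 89 mid [ 442.8 -246.3] ext [52.9 57. ] circ [ 443.5 -247. ] 29.7 box [ 443.2 -246. ] [53.6 57. ] 9.3 z [64.6 67.  69.6]
side0 wide 152 mid [637.6  -1. ] ext [40.9 43.5] circ [6.4e+02 3.0e-01] 25.6 box [637.6  -1.9] [45.6 41.7] 80.3 z [64.7 67.6 69.7]
side0 bottle 406 mid [ 625.  -192.1] ext [54.  41.1] circ [ 626.  -197.7] 29.6 box [ 621.4 -187.8] [58.2 34.7] 23.8 z [24.  56.5 86.5]
side0 bothi 120 mid [ 616.7 -201.8] ext [42.3 25.3] circ [ 617.9 -206.1] 23.8 box [ 618.1 -206.8] [44.1 26.1] 30.1 z [116.8 136.8 145. ]
```

View pics/crop.png

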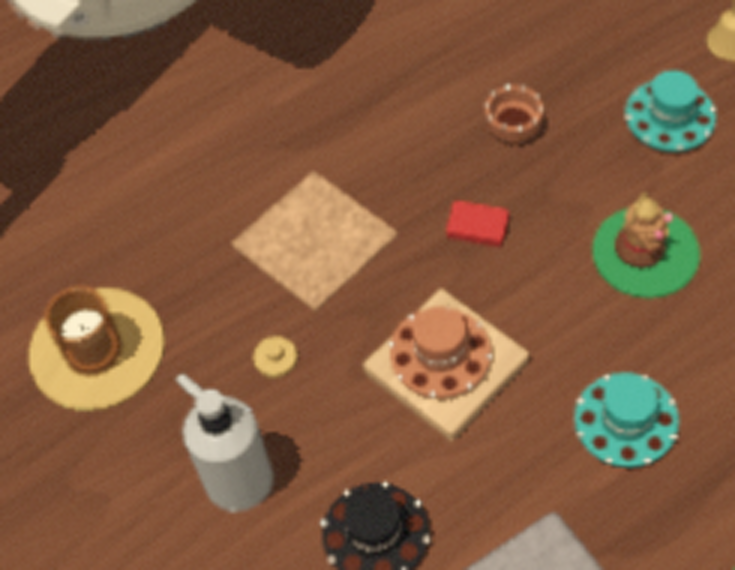

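The close crop shows the terracotta tier on the plinth at crop (441,345), which is scene (247,200). It is the only brick-red one: the other two are turquoise and the fourth is black. Both views agree to within a few mm, and the sizes match. The order is idol to mat, votive to coaster, wide tier to tray, idol to plinth, then small tier on top.

```bash
python3 -m creep '0 0 3 0.0425 -0.0348 0 0;0 0 6 0.085 -0.0696 0 0;0 0 9 0.1275 -0.1044 0 0;0 0 12 0.17 -0.1392 0 0;0 0 15 0.2125 -0.174 0 0;0 0 18 0.255 -0.2088 0 0;0 0 21 0.2974 -0.2436 0 0;0 0 24.45 0.3397 -0.2784 0 0' 40; python3 -m creep '0 0 0 0 0 0 0'
```

```text
clock: 1.15
eef_pos: [453.2, -173.2, 231.3]
tcp_rot: [3.142, -0.0, -0.002]
contact_force: [1.0, -0.5, -0.0]
opening: 0.998
grasp_force: 0.0
clock: 1.27
eef_pos: [453.8, -171.9, 231.2]
tcp_rot: [-3.141, -0.0, 0.004]
contact_force: [0.9, -0.3, 0.3]
opening: 1.002
grasp_force: 0.0
```

```bash
python3 -m creep '0 0 0 0.0242 -0.049 0 0;0 0 0 0.0484 -0.098 0 0;0 0 0 0.0726 -0.147 0 0;0 0 0 0.0967 -0.196 0 0;0 0 0 0.1209 -0.245 0 0;0 0 0 0.1451 -0.294 0 0;0 0 0 0.1693 -0.343 0 0;0 0 0 0.1935 -0.392 0 0' >/dev/null; python3 -m creep '0 0 0 0 0 0 0;0 0 0 0 0 0 0;0 0 0 0 0 0 0'; python3 - <<'E'
from h import *
for i in range(3): print(r.sense()['eef_pos'],r.sense()['tcp_rot']) or grab('scene')
f=grab('wrist','w1');P=cloud(f)
for nm,c,z0,z1 in [('idol',(647,218),35,60),('crown',(647,218),66,90),('turq',(560,310),40,65),('coast',(648,220),2,9)]:
    m=(np.hypot(P[...,0]-c[0],P[...,1]-c[1])<60)&(P[...,2]>z0)&(P[...,2]<z1)
    q=P[m][:,:2]
    if len(q): print(nm,len(q),(q.min(0)+q.max(0))/2,np.ptp(q,axis=0))
E
```

```text
clock: 2.65
eef_pos: [645.9, 215.5, 231.2]
tcp_rot: [3.141, 0.001, -0.001]
contact_force: [0.1, -0.1, 0.1]
opening: 0.998
grasp_force: 0.0
[645.85792214 215.49736707 231.24375551] [ 3.14109387e+00  5.14428780e-04 -1.13064225e-03]
[645.93974697 215.60367448 231.41453821] [ 3.14128333e+00  2.36728367e-04 -1.26596497e-03]
[646.02601191 215.82238785 231.53626953] [ 3.14145999e+00 -3.87819430e-05 -1.21350011e-03]
idol 729 [650.46596108 219.98157345] [41.01739453 40.08500916]
crown 554 [646.4201936  214.21052893] [25.92994989 28.19005453]
turq 905 [548.69261972 340.18601004] [34.73667166 43.89922254]
coast 5156 [648.19642652 220.14348221] [119.19237901 119.46081772]
```

View pics/w1.png

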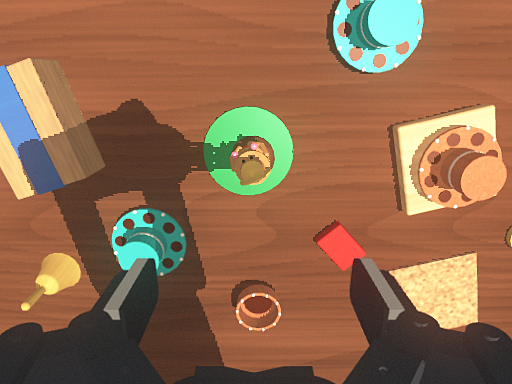

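The wrist view shows the idol at (250,160) on the coaster, midway between the fingers, and the turquoise tier at (148,240), clear of the descent. Going down to grip.

```bash
python3 -m creep '0 0 0 0.0005 -0.001 0.045 0;0 0 0 0.0005 -0.001 0.09 0;0 0 0 0.0005 -0.001 0.13 0;0 0 0 0.0005 -0.001 0.16 0;0 0 0 0.0005 -0.001 0.185 0;0 0 0 0.0005 -0.001 0.2 0;0 0 0 0.0005 -0.001 0.207 0;0 0 0 0.0005 -0.001 0.207 0' && python3 -m creep '0 0 0 0 0 0 255;0 0 0 0 0 0 255;0 0 0 0 0 0 255;0 0 0 0 0 0 255;0 0 0 0 0 0 255;0 0 0 0 0 0 255;0 0 0 0 0 0 255;0 0 0 0 0 0 255' 40
```

```text
clock: 3.85
eef_pos: [646.9, 218.1, 24.5]
tcp_rot: [-3.142, -0.0, -0.0]
contact_force: [0.7, 0.4, -0.1]
opening: 1.0
grasp_force: 0.0
clock: 4.85
eef_pos: [647.1, 218.3, 25.0]
tcp_rot: [-3.141, -0.001, 0.0]
contact_force: [-1.4, -0.8, 6.0]
opening: 0.383
grasp_force: 39.8
```

```bash
python3 -m creep '0 0 0 0 0 -0.012 255;0 0 0 0 0 -0.035 255;0 0 0 0 0 -0.065 255;0 0 0 -0.005 0.007 -0.09 255;0 0 0 -0.02 0.026 -0.1 255;0 0 0 -0.045 0.058 -0.1 255;0 0 0 -0.075 0.097 -0.1 255;0 0 0 -0.105 0.136 -0.1 255' && python3 -m creep '0 0 0 -0.03 0.039 0 255;0 0 0 -0.055 0.072 0.01 255;0 0 0 -0.072 0.094 0.03 255;0 0 0 -0.08 0.104 0.05 255;0 0 0 -0.08 0.104 0.07 255;0 0 0 -0.08 0.104 0.085 255;0 0 0 -0.08 0.104 0.095 255;0 0 0 -0.08 0.104 0.1 255' && python3 -m creep '0 0 0 0 0 0.0005 255;0 0 0 0 0 0.0005 255;0 0 0 0 0 0.0005 0;0 0 0 0 0 0.0005 0;0 0 0 0 0 0.0005 0;0 0 0 0 0 0.0005 0;0 0 0 0 0 0.0005 0;0 0 0 0 0 0.0005 0'
```

```text
clock: 5.85
eef_pos: [540.7, 81.1, 124.8]
tcp_rot: [3.142, -0.001, 0.001]
contact_force: [0.4, -0.9, -1.0]
opening: 0.387
grasp_force: 39.8
clock: 6.85
eef_pos: [461.8, -21.7, 23.9]
tcp_rot: [-3.142, 0.0, 0.0]
contact_force: [-0.6, -0.8, 5.8]
opening: 0.391
grasp_force: 40.4
clock: 7.85
eef_pos: [461.7, -21.9, 23.8]
tcp_rot: [-3.142, -0.0, 0.0]
contact_force: [0.5, -0.3, 1.2]
opening: 1.005
grasp_force: 0.0
```

```bash
python3 -m creep '0 0 0 0 0 -0.03 0;0 0 0 0 0 -0.075 0;0 0 0 0 0 -0.115 0;0 0 0 -0.001 0.02 -0.12 0;0 0 0 -0.005 0.06 -0.12 0;0 0 0 -0.01 0.11 -0.12 0;0 0 0 -0.014 0.16 -0.12 0;0 0 0 -0.017 0.21 -0.12 0' && python3 -m creep '0 0 0 0 0.016 0 0;0 0 0 0 0.016 0 0' && python3 - <<'E'
from h import *
f=grab('wrist','w2');P=cloud(f)
for nm,c,z0,z1 in [('vot',(444,-248),62,80),('idol',(462,-22),60,90)]:
    m=(np.hypot(P[...,0]-c[0],P[...,1]-c[1])<60)&(P[...,2]>z0)&(P[...,2]<z1)
    q=P[m][:,:2]
    if len(q): print(nm,len(q),(q.min(0)+q.max(0))/2,np.ptp(q,axis=0))
E
```

```text
clock: 8.85
eef_pos: [444.4, -233.5, 143.9]
tcp_rot: [3.142, -0.0, 0.0]
contact_force: [0.5, -0.2, -0.5]
opening: 1.0
grasp_force: 0.0
clock: 9.1
eef_pos: [444.5, -248.3, 143.6]
tcp_rot: [-3.141, 0.0, -0.002]
contact_force: [0.1, 0.7, -0.3]
opening: 0.997
grasp_force: 0.0
vot 1871 [ 446.09019225 -247.60824248] [55.45911018 54.7258677 ]
```

View pics/w2.png

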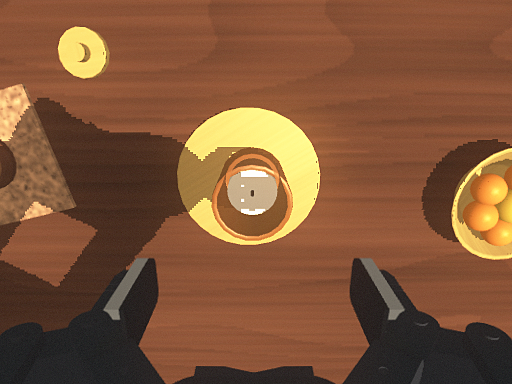

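The wrist view shows the votive upright on the tray, rim centred at about (252,205) between the fingers. Descending, gripping and lifting.

```bash
python3 -m creep '0 0 0 0.0005 0 0.03 0;0 0 0 0.0005 0 0.06 0;0 0 0 0.0005 0 0.085 0;0 0 0 0.0005 0 0.1 0;0 0 0 0.0005 0 0.112 0;0 0 0 0.0005 0 0.118 0;0 0 0 0.0005 0 0.1185 0;0 0 0 0.0005 0 0.1185 0' && python3 -m creep '0 0 0 0 0 0 255;0 0 0 0 0 0 255;0 0 0 0 0 0 255;0 0 0 0 0 0 255;0 0 0 0 0 0 255;0 0 0 0 0 0 255' 40 && python3 -m creep '0 0 0 0 0 -0.01 255;0 0 0 0 0 -0.03 255;0 0 0 0 0 -0.06 255;0 0 0 0 0 -0.09 255;0 0 0 0 0 -0.12 255;0 0 0 0 0 -0.145 255;0 0 0 0 0 -0.15 255;0 0 0 0 0 -0.15 255'
```

```text
clock: 10.15
eef_pos: [445.5, -248.1, 25.8]
tcp_rot: [3.141, -0.001, -0.0]
contact_force: [-0.4, -0.6, -0.5]
opening: 1.003
grasp_force: 0.0
clock: 10.9
eef_pos: [445.4, -248.0, 25.9]
tcp_rot: [3.141, -0.001, -0.0]
contact_force: [-0.5, 1.3, 7.2]
opening: 0.644
grasp_force: 40.9
clock: 11.9
eef_pos: [445.0, -247.8, 175.1]
tcp_rot: [3.142, -0.0, 0.0]
contact_force: [-1.0, -0.6, -1.8]
opening: 0.644
grasp_force: 42.5
```

```bash
python3 -m creep '0 0 0 0.005 -0.0115 0 255;0 0 0 0.017 -0.0391 0 255;0 0 0 0.034 -0.0782 0 255;0 0 0 0.053 -0.122 0 255;0 0 0 0.072 -0.1657 0 255;0 0 0 0.091 -0.2094 0 255;0 0 0 0.11 -0.2532 0 255;0 0 0 0.129 -0.297 0 255' >/dev/null && python3 -m creep '0 0 0 0.019 -0.0437 0 255;0 0 0 0.038 -0.0875 0 255;0 0 0 0.055 -0.1266 0 255;0 0 0 0.067 -0.154 0 255;0 0 0 0.073 -0.168 0.01 255;0 0 0 0.075 -0.1725 0.03 255;0 0 0 0.075 -0.1725 0.055 255;0 0 0 0.075 -0.1725 0.08 255'
```

```text
clock: 13.9
eef_pos: [647.8, 220.3, 92.6]
tcp_rot: [3.141, 0.002, -0.001]
contact_force: [0.8, -0.2, -1.3]
opening: 0.64
grasp_force: 42.6
```

```bash
python3 -m creep '0 0 0 0 0 0.02 255;0 0 0 0 0 0.04 255;0 0 0 0 0 0.055 255;0 0 0 0 0 0.064 255;0 0 0 0 0 0.068 255;0 0 0 0 0 0.07 255;0 0 0 0 0 0.07 255'
```

```text
clock: 14.78
eef_pos: [649.7, 221.8, 26.0]
tcp_rot: [-3.141, -0.001, 0.0]
contact_force: [-0.8, -0.4, -0.7]
opening: 0.643
grasp_force: 42.6
```

```bash
python3 -m creep '0 0 0 0 0 0.0008 255;0 0 0 0 0 0.0008 255;0 0 0 0 0 0.0008 0;0 0 0 0 0 0.0008 0;0 0 0 0 0 0.0008 0;0 0 0 0 0 0.0008 0;0 0 0 0 0 0.0008 0' && python3 -m creep '0 0 0 0 0 -0.025 0;0 0 0 0 0 -0.06 0;0 0 0 0 0 -0.1 0;0 0 0 -0.001 0.02 -0.12 0;0 0 0 -0.003 0.06 -0.12 0;0 0 0 -0.005 0.11 -0.12 0;0 0 0 -0.008 0.16 -0.12 0;0 0 0 -0.0105 0.21 -0.12 0' && python3 -m creep '0 0 0 0 0.0135 0 0;0 0 0 0 0.0135 0 0' && python3 - <<'E'
from h import *
f=grab('wrist','w3');P=cloud(f)
for nm,c,z0,z1 in [('wide',(639,-2),62,80)]:
    m=(np.hypot(P[...,0]-c[0],P[...,1]-c[1])<60)&(P[...,2]>z0)&(P[...,2]<z1)
    q=P[m][:,:2]
    if len(q): print(nm,len(q),(q.min(0)+q.max(0))/2,np.ptp(q,axis=0))
for tag in('scene','side'):
    P=cloud(grab(tag,tag+'1'))
    for nm,c,z0,z1 in [('vot',(649,221),62,80),('idol',(462,-22),25,54)]:
        m=(np.hypot(P[...,0]-c[0],P[...,1]-c[1])<45)&(P[...,2]>z0)&(P[...,2]<z1)
        q=P[m][:,:2]
        if len(q): print(tag,nm,len(q),(q.min(0)+q.max(0))/2,np.ptp(q,axis=0))
E
```

```text
clock: 15.65
eef_pos: [649.2, 221.6, 24.4]
tcp_rot: [3.142, 0.0, 0.0]
contact_force: [-0.4, -0.7, -0.3]
opening: 0.999
grasp_force: 0.0
clock: 16.65
eef_pos: [637.6, 9.0, 143.8]
tcp_rot: [3.141, 0.001, -0.0]
contact_force: [0.0, 0.2, -0.7]
opening: 1.002
grasp_force: 0.0
clock: 16.9
eef_pos: [638.3, -3.0, 144.1]
tcp_rot: [-3.141, 0.001, -0.002]
contact_force: [0.1, 0.3, 0.3]
opening: 1.003
grasp_force: 0.0
wide 3246 [640.17936057  -2.06814466] [43.97673966 43.1649326 ]
scene vot 133 [649.71378166 222.37383357] [55.93254826 56.41668354]
scene idol 81 [469.84559466 -21.93286501] [27.52722762 37.40203968]
side vot 158 [647.53778764 223.00434321] [55.42177755 55.95377738]
side idol 151 [464.13170135 -17.30301974] [41.04945366 37.00727766]
```

View pics/w3.png

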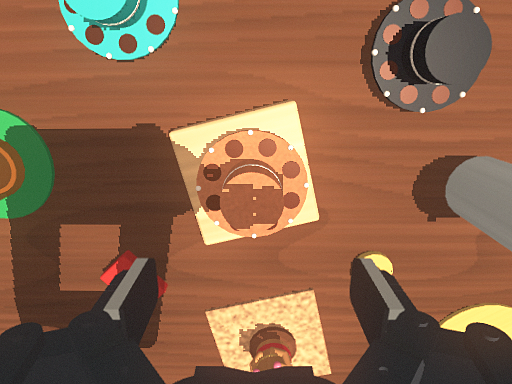

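The wrist view shows the terracotta tier on the plinth at (253,185), centred between the fingers, with the idol upright on the mat at (270,345). The votive measures within 2 mm of the coaster middle. Next I grip the wide tier's column.

```bash
python3 -m creep '0 0 0 0.001 0 0.025 0;0 0 0 0.001 0 0.05 0;0 0 0 0.001 0 0.07 0;0 0 0 0.001 0 0.085 0;0 0 0 0.001 0 0.096 0;0 0 0 0.001 0 0.102 0;0 0 0 0.001 0 0.103 0;0 0 0 0.001 0 0.103 0' && python3 -m creep '0 0 0 0 0 0 255;0 0 0 0 0 0 255;0 0 0 0 0 0 255;0 0 0 0 0 0 255;0 0 0 0 0 0 255;0 0 0 0 0 0 255;0 0 0 0 0 0 255' 60 && python3 -m creep '0 0 0 0 0 -0.01 255;0 0 0 0 0 -0.03 255;0 0 0 0 0 -0.06 255;0 0 0 0 0 -0.09 255;0 0 0 0 0 -0.115 255;0 0 0 0 0 -0.12 255;0 0 0 0 0 -0.12 255'
```

```text
clock: 18.05
eef_pos: [640.0, -1.9, 41.9]
tcp_rot: [-3.142, -0.001, -0.0]
contact_force: [-0.3, -0.5, -0.2]
opening: 1.002
grasp_force: 0.0
clock: 18.92
eef_pos: [640.1, -1.8, 42.1]
tcp_rot: [-3.141, -0.001, -0.0]
contact_force: [-0.8, 0.0, 5.4]
opening: 0.497
grasp_force: 61.0
clock: 19.8
eef_pos: [639.6, -1.9, 161.7]
tcp_rot: [3.142, -0.0, 0.0]
contact_force: [0.3, -0.1, -4.1]
opening: 0.495
grasp_force: 61.2
```

```bash
python3 -m creep '0 0 0 -0.012 0.003 0 255;0 0 0 -0.035 0.01 0 255;0 0 0 -0.067 0.025 0 255;0 0 0 -0.1 0.05 0 255;0 0 0 -0.13 0.085 0 255;0 0 0 -0.155 0.125 0 255;0 0 0 -0.173 0.165 0 255;0 0 0 -0.187 0.2 0 255' >/dev/null && python3 -m creep '0 0 0 -0.008 0.025 0 255;0 0 0 -0.0107 0.04 0.01 255;0 0 0 -0.0107 0.042 0.03 255;0 0 0 -0.0107 0.042 0.055 255;0 0 0 -0.0107 0.042 0.08 255;0 0 0 -0.0107 0.042 0.1 255;0 0 0 -0.0107 0.042 0.117 255;0 0 0 -0.0107 0.042 0.128 255' && python3 -m creep '0 0 0 0 0 0.003 255;0 0 0 0 0 0.0048 255;0 0 0 0 0 0.0048 255'
```

```text
clock: 21.8
eef_pos: [441.5, -243.4, 32.1]
tcp_rot: [-3.141, 0.001, 0.0]
contact_force: [0.2, 0.2, -2.6]
opening: 0.499
grasp_force: 61.4
clock: 22.18
eef_pos: [442.4, -244.1, 29.3]
tcp_rot: [3.141, -0.001, 0.0]
contact_force: [0.7, -0.4, -2.4]
opening: 0.498
grasp_force: 61.4
```

```bash
python3 -m creep '0 0 0 0 0 0.001 255;0 0 0 0 0 0.001 255;0 0 0 0 0 0.001 0;0 0 0 0 0 0.001 0;0 0 0 0 0 0.001 0;0 0 0 0 0 0.001 0;0 0 0 0 0 0.001 0' && python3 -m creep '0 0 0 0 0 -0.025 0;0 0 0 0 0 -0.06 0;0 0 0 0 0 -0.1 0;0 0 0 0.001 -0.02 -0.12 0;0 0 0 0.006 -0.06 -0.12 0;0 0 0 0.011 -0.11 -0.12 0;0 0 0 0.016 -0.16 -0.12 0;0 0 0 0.021 -0.21 -0.12 0' && python3 -m creep '0 0 0 0 -0.012 0 0;0 0 0 0 -0.012 0 0' && python3 - <<'E'
from h import *
def m(P,nm,c,z0,z1,rad=45):
    k=(np.hypot(P[...,0]-c[0],P[...,1]-c[1])<rad)&(P[...,2]>z0)&(P[...,2]<z1)
    q=P[k][:,:2]
    if len(q): print(nm,len(q),(q.min(0)+q.max(0))/2,np.ptp(q,axis=0))
P=cloud(grab('wrist','w4'))
m(P,'idolbase',(462,-22),8,16);m(P,'idoltorso',(462,-22),30,54)
for tag in('scene','side'):
    P=cloud(grab(tag,tag+'2'))
    m(P,tag+' wide',(442,-244),51,65,60);m(P,tag+' dish',(442,-244),14,24,60);m(P,tag+' small',(459,210),22,45)
E
```

```text
clock: 23.05
eef_pos: [442.0, -243.9, 27.6]
tcp_rot: [-3.142, 0.0, 0.0]
contact_force: [0.4, -0.5, 0.3]
opening: 0.999
grasp_force: 0.0
clock: 24.05
eef_pos: [463.0, -32.4, 147.8]
tcp_rot: [3.142, -0.0, -0.0]
contact_force: [0.2, 0.5, -0.2]
opening: 1.003
grasp_force: 0.0
clock: 24.3
eef_pos: [462.9, -21.5, 147.6]
tcp_rot: [3.141, 0.0, 0.002]
contact_force: [0.2, -0.2, 0.8]
opening: 1.0
grasp_force: 0.0
idolbase 127 [467.89120733 -22.46009491] [35.71753565 47.5751265 ]
idoltorso 467 [471.19862115 -19.43698424] [26.96480457 40.11081974]
scene wide 227 [ 444.14538372 -246.02171579] [45.41682278 45.31522001]
scene dish 414 [ 445.94878093 -245.52032724] [83.75545258 87.16620136]
scene small 114 [459.55594408 209.55087546] [54.54663459 55.98146752]
side wide 137 [ 440.38128356 -243.27848189] [45.71204833 48.13111241]
side dish 319 [ 440.40392012 -241.58445624] [87.237005   87.70517241]
side small 169 [456.97135099 211.27713569] [52.8848567  55.88927623]
```

View pics/w4.png

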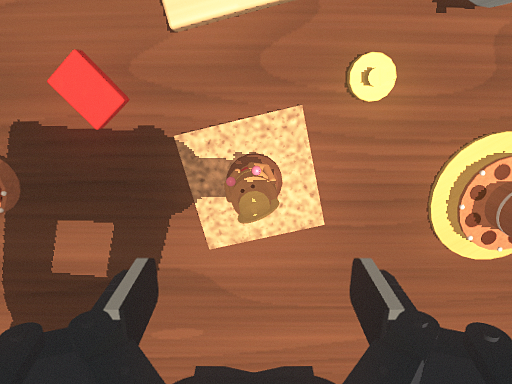

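View pics/scene2.png

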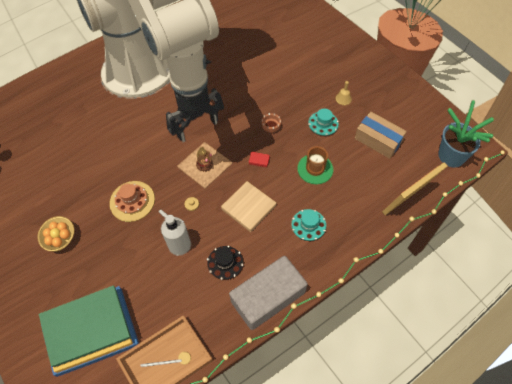

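The wrist view shows the idol upright on the mat at (255,190), between the fingers. In the scene view the wide tier sits on the tray at (130,196), the votive on the coaster at (316,163), and the plinth at (248,206) is empty. Taking the idol to the plinth.

```bash
python3 -m creep '0 0 0 -0.001 0 0.035 0;0 0 0 -0.001 0 0.065 0;0 0 0 -0.001 0 0.09 0;0 0 0 -0.001 0 0.105 0;0 0 0 -0.001 0 0.117 0;0 0 0 -0.001 0 0.1235 0;0 0 0 -0.001 0 0.1235 0' && python3 -m creep '0 0 0 0 0 0 255;0 0 0 0 0 0 255;0 0 0 0 0 0 255;0 0 0 0 0 0 255;0 0 0 0 0 0 255;0 0 0 0 0 0 255;0 0 0 0 0 0 255;0 0 0 0 0 0 255' 40 && python3 -m creep '0 0 0 0 0 -0.012 255;0 0 0 0 0 -0.035 255;0 0 0 0 0 -0.065 255;0 0 0 0.008 -0.001 -0.09 255;0 0 0 0.025 -0.0034 -0.1 255;0 0 0 0.055 -0.0074 -0.1 255;0 0 0 0.09 -0.0122 -0.1 255;0 0 0 0.125 -0.017 -0.1 255'
```

```text
clock: 25.32
eef_pos: [462.0, -22.0, 24.1]
tcp_rot: [-3.142, 0.0, 0.0]
contact_force: [0.5, 0.6, 1.3]
opening: 1.002
grasp_force: 0.0
clock: 26.32
eef_pos: [462.2, -21.8, 24.7]
tcp_rot: [-3.142, -0.001, 0.0]
contact_force: [-0.6, 0.2, 5.5]
opening: 0.388
grasp_force: 39.2
clock: 27.32
eef_pos: [588.0, -4.7, 125.1]
tcp_rot: [3.142, -0.0, -0.0]
contact_force: [0.5, -0.1, -0.8]
opening: 0.382
grasp_force: 39.8
```

```bash
python3 -m creep '0 0 0 0.025 -0.0035 0 255;0 0 0 0.045 -0.006 0.005 255;0 0 0 0.054 -0.0073 0.02 255;0 0 0 0.054 -0.0073 0.04 255;0 0 0 0.054 -0.0073 0.06 255;0 0 0 0.054 -0.0073 0.075 255;0 0 0 0.054 -0.0073 0.083 255;0 0 0 0.054 -0.0073 0.0853 255' && python3 -m creep '0 0 0 0 0 0.001 255;0 0 0 0 0 0.001 255;0 0 0 0 0 0.001 255'
```

```text
clock: 28.32
eef_pos: [640.2, 2.4, 38.7]
tcp_rot: [3.142, 0.002, 0.0]
contact_force: [-7.9, 0.6, 14.1]
opening: 0.386
grasp_force: 40.9
clock: 28.7
eef_pos: [641.0, 2.4, 38.7]
tcp_rot: [3.142, -0.0, 0.0]
contact_force: [-3.3, -0.6, 7.4]
opening: 0.386
grasp_force: 40.2
```

```bash
python3 -m creep '0 0 0 0 0 -0.0005 255;0 0 0 0 0 -0.0005 0;0 0 0 0 0 -0.0005 0;0 0 0 0 0 -0.0005 0;0 0 0 0 0 -0.0005 0;0 0 0 0 0 -0.0005 0' && python3 -m creep '0 0 0 0 0 -0.025 0;0 0 0 0 0 -0.06 0;0 0 0 0 0 -0.095 0;0 0 0 -0.02 -0.023 -0.1 0;0 0 0 -0.052 -0.059 -0.1 0;0 0 0 -0.087 -0.099 -0.1 0;0 0 0 -0.122 -0.139 -0.1 0;0 0 0 -0.157 -0.179 -0.1 0' && python3 -m creep '0 0 0 -0.0255 -0.029 0 0;0 0 0 -0.0255 -0.029 0 0;0 0 0 -0.0255 -0.029 0 0' && python3 - <<'E'
from h import *
def m(P,nm,c,z0,z1,rad=45):
    k=(np.hypot(P[...,0]-c[0],P[...,1]-c[1])<rad)&(P[...,2]>z0)&(P[...,2]<z1)
    q=P[k][:,:2]
    if len(q): print(nm,len(q),(q.min(0)+q.max(0))/2,np.ptp(q,axis=0))
P=cloud(grab('wrist','w5'))
m(P,'small',(459,210),24,40)
for tag in('scene','side'):
    P=cloud(grab(tag,tag+'3'))
    m(P,tag+' idol',(641,2),40,68);m(P,tag+' idolbase',(641,2),24,32)
E
```

```text
clock: 29.45
eef_pos: [641.0, 2.4, 38.4]
tcp_rot: [-3.142, 0.0, 0.0]
contact_force: [0.5, 0.5, 0.5]
opening: 0.999
grasp_force: 0.0
clock: 30.45
eef_pos: [482.9, 182.5, 138.5]
tcp_rot: [-3.141, -0.0, -0.0]
contact_force: [-0.1, 0.3, 1.1]
opening: 1.001
grasp_force: 0.0
clock: 30.82
eef_pos: [458.9, 210.4, 138.6]
tcp_rot: [-3.142, -0.001, 0.001]
contact_force: [0.1, -0.4, -0.4]
opening: 1.001
grasp_force: 0.0
small 1305 [458.92462185 210.32733857] [55.50062756 54.65831551]
scene idol 83 [647.72355549   3.01677163] [34.51407541 38.17085682]
scene idolbase 56 [6.46337006e+02 2.27991349e-02] [53.63233977 44.6856224 ]
side idol 24 [648.48003385  15.41755762] [28.02088112 20.06774148]
side idolbase 35 [647.18207359  16.74898164] [33.01923102 21.79025432]
```

View pics/w5.png

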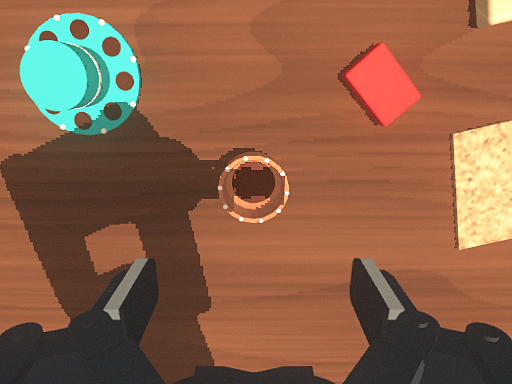

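The wrist view shows the small bowl at (253,188), centred between the fingers, with the turquoise tier well clear at (80,75). Gripping it.

```bash
python3 -m creep '0 0 0 0 0 0.035 0;0 0 0 0 0 0.07 0;0 0 0 0 0 0.1 0;0 0 0 0 0 0.12 0;0 0 0 0 0 0.13 0;0 0 0 0 0 0.135 0;0 0 0 0 0 0.135 0' && python3 -m creep '0 0 0 0 0 0 255;0 0 0 0 0 0 255;0 0 0 0 0 0 255;0 0 0 0 0 0 255;0 0 0 0 0 0 255;0 0 0 0 0 0 255;0 0 0 0 0 0 255' 40 && python3 -m creep '0 0 0 0 0 -0.01 255;0 0 0 0 0 -0.03 255;0 0 0 0 0 -0.06 255;0 0 0 0 0 -0.09 255;0 0 0 0 0 -0.12 255;0 0 0 0 0 -0.145 255;0 0 0 0 0 -0.15 255;0 0 0 0 0 -0.15 255'
```

```text
clock: 31.85
eef_pos: [458.8, 210.3, 3.6]
tcp_rot: [-3.141, -0.0, -0.0]
contact_force: [0.4, 0.2, -0.2]
opening: 0.999
grasp_force: 0.0
clock: 32.72
eef_pos: [458.9, 210.7, 4.4]
tcp_rot: [-3.141, -0.001, 0.0]
contact_force: [-1.4, -0.7, 9.5]
opening: 0.629
grasp_force: 40.4
clock: 33.72
eef_pos: [458.3, 210.4, 153.3]
tcp_rot: [-3.141, -0.0, 0.0]
contact_force: [-0.6, -0.4, -1.2]
opening: 0.622
grasp_force: 42.3
```

```bash
python3 -m creep '0 0 0 0 0.012 0 255;0 0 0 -0.001 0.04 0 255;0 0 0 -0.003 0.08 0 255;0 0 0 -0.005 0.125 0 255;0 0 0 -0.007 0.17 0 255;0 0 0 -0.009 0.215 0 255;0 0 0 -0.01 0.26 0 255;0 0 0 -0.011 0.305 0 255' >/dev/null && python3 -m creep '0 0 0 -0.002 0.045 0 255;0 0 0 -0.0035 0.085 0 255;0 0 0 -0.0045 0.118 0 255;0 0 0 -0.0052 0.138 0 255;0 0 0 -0.0055 0.148 0.005 255;0 0 0 -0.0055 0.15 0.02 255;0 0 0 -0.0055 0.15 0.04 255;0 0 0 -0.0055 0.15 0.055 255' >/dev/null && python3 -m creep '0 0 0 0 0 0.01 255;0 0 0 0 0 0.018 255;0 0 0 0 0 0.024 255;0 0 0 0 0 0.024 255;0 0 0 0 0 0.024 255' && python3 - <<'E'
from h import *
a=[]
for t in('scene','side'):
    f=grab(t,t+'4'); P=plane(f,[(0,0)],0)
    u=(70,140) if t=='scene' else (300,110)
    a.append(cv2.resize(f['img'][u[1]:u[1]+110,u[0]:u[0]+130,::-1],None,fx=3,fy=3,interpolation=cv2.INTER_CUBIC))
cv2.imwrite('pics/stack.png',np.hstack(a))
E
```

```text
clock: 36.35
eef_pos: [442.3, -244.8, 74.7]
tcp_rot: [3.141, -0.001, -0.0]
contact_force: [-0.3, 0.8, -0.8]
opening: 0.627
grasp_force: 42.3
```

View pics/stack.png

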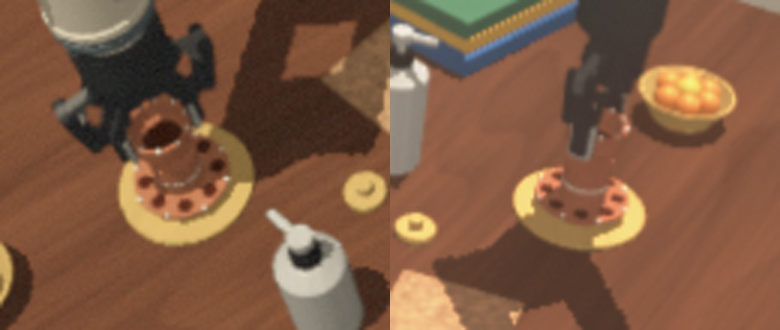

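Both crops show the bowl directly above the column (left (160,140), right (600,140)). It needs to go about 14 mm lower.

```bash
python3 -m creep '0 0 0 0 0 0.005 255;0 0 0 0 0 0.009 255;0 0 0 0 0 0.012 255;0 0 0 0 0 0.013 255;0 0 0 0 0 0.013 255' && python3 -m creep '0 0 0 0 0 0.0005 255;0 0 0 0 0 0.001 255;0 0 0 0 0 0.001 255'
```

```text
clock: 37.08
eef_pos: [441.8, -244.5, 61.5]
tcp_rot: [-3.141, 0.001, 0.0]
contact_force: [-1.5, 0.2, 3.2]
opening: 0.626
grasp_force: 42.6
clock: 37.45
eef_pos: [441.9, -244.5, 61.4]
tcp_rot: [-3.141, 0.0, 0.0]
contact_force: [-5.8, 2.3, 16.5]
opening: 0.628
grasp_force: 43.8
```

Contact made; easing back 1 mm, releasing and lifting straight up.

```bash
python3 -m creep '0 0 0 0 0 -0.0007 255;0 0 0 0 0 -0.0007 255;0 0 0 0 0 -0.0007 0;0 0 0 0 0 -0.0007 0;0 0 0 0 0 -0.0007 0;0 0 0 0 0 -0.0007 0;0 0 0 0 0 -0.0007 0' && python3 -m creep '0 0 0 0 0 -0.02 0;0 0 0 0 0 -0.05 0;0 0 0 0 0 -0.09 0;0 0 0 0 0 -0.13 0;0 0 0 -0.03 0 -0.15 0;0 0 0 -0.07 0 -0.15 0;0 0 0 -0.1 0 -0.15 0;0 0 0 -0.1 0 -0.15 0' && python3 - <<'E'
from h import *
def m(P,nm,c,z0,z1,rad=45):
    k=(np.hypot(P[...,0]-c[0],P[...,1]-c[1])<rad)&(P[...,2]>z0)&(P[...,2]<z1)
    q=P[k]
    if len(q): print(nm,len(q),((q.min(0)+q.max(0))/2)[:2],np.ptp(q,axis=0)[:2],np.percentile(q[:,2],98))
for t in('scene','side'):
    f=grab(t,t+'5');P=cloud(f)
    m(P,t+' small',(442,-244),78,100);m(P,t+' dish',(442,-244),14,24,60)
    m(P,t+' vot',(649,221),64,80);m(P,t+' idol',(641,2),42,72,35);m(P,t+' idolbase',(641,2),26,34,35)
    m(P,t+' botthi',(628,-203),110,170,60)
E
```

```text
clock: 38.33
eef_pos: [442.0, -244.6, 61.0]
tcp_rot: [-3.142, 0.0, 0.0]
contact_force: [0.2, 0.8, 0.2]
opening: 0.999
grasp_force: 0.0
clock: 39.33
eef_pos: [340.4, -244.3, 211.1]
tcp_rot: [-3.141, 0.0, -0.001]
contact_force: [-0.3, 0.4, 0.3]
opening: 0.998
grasp_force: 0.0
scene small 172 [ 440.09237118 -245.78741083] [61.74249049 54.27310068] 91.29421284328623
scene dish 400 [ 448.17909779 -245.35532522] [79.12922486 86.46018551] 23.47976706527039
scene vot 125 [650.35547138 220.67407428] [54.8476757  57.89714465] 73.58416784889523
scene idol 127 [643.92380914   2.36081507] [38.89871135 38.18925948] 71.81669208636148
scene idolbase 86 [642.5234283   -1.12840387] [43.50029386 42.84580656] 33.672854773853075
scene botthi 222 [ 624.83742079 -205.18772857] [59.00546714 38.19572407] 149.50259581476112
side small 134 [ 438.85587343 -242.64761671] [53.59867001 57.46260335] 87.73452449208123
side dish 311 [ 440.01784403 -242.93131546] [87.73234095 89.45328921] 22.614178905065412
side vot 128 [648.6477935  222.82181598] [54.0716091  55.21943888] 70.26438486810777
side idol 161 [640.78372981   6.07924934] [40.00264868 42.37981519] 71.1495501657083
side idolbase 79 [636.87572559   4.52234905] [42.01755709 44.05728924] 33.70799520400586
side botthi 137 [ 617.22971838 -199.28849916] [47.31593412 32.70571131] 145.5286687527584
```

View pics/side5.png

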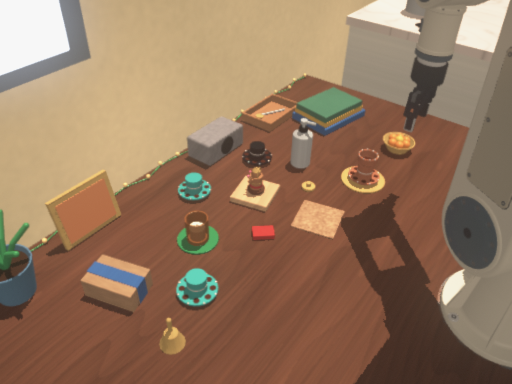

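View pics/scene5.png

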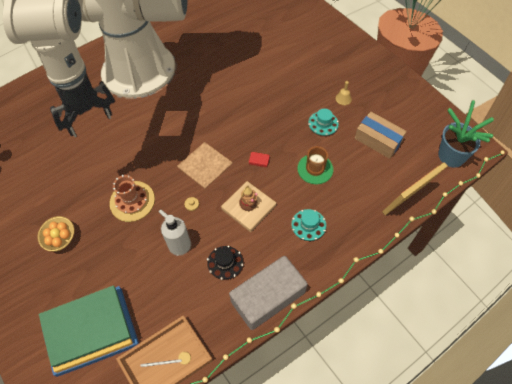

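Both views show everything upright: the stacked tiers on the tray (scene (127,192), side (367,168)), the idol on the plinth (248,200), the votive on the coaster (316,162), and the bottle where it was. All offsets measure within about 3 mm.

```bash
python3 -c "
from rig import r
print(r.sign_off())"
```

```text
the job is handed in; nothing more can be done
None
```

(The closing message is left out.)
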